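Turn the key tile home on its peg and lock it

TASK

The blue ceramic key tile on the red shelf has been knocked askew: keeping its notched corner on the brass peg, push at the diagonally opposite corner so that the tile turns, flat on the shelf, until its long side comes up against the round rubber stop in the rail (how far the stop sticks out differs each time, so feel for it), and hold it pressed there for about half a second. Then take the catch by its yellow knob, swing it round until the knob presses snugly on the tile's near edge for about half a second, let go and move clear. Press firmly but gently, around 6 to 8 N and never over 20 N on the tile, and leave the vase, button box, key stand and tier basket alone.

Things in the scene. Friction and masses are not known exactly. Their poses are not given: they have to be found in the camera images.
- dock: Fixed place for the tile on the red shelf (shelf top 20 mm above the work surface). Origin: axis of the upright brass peg (16 mm diameter, 26 mm tall) at shelf-top height. +x roughly away from the robot, +y roughly to its left, z up; turned by up to 0.25 rad. Peg, rail and the catch's pivot keep their places in this frame.
- rail: Fixed steel block, 50 (along dock x) x 12 x 16 mm; origin: centre of its underside, at dock (-60, 107, 0) mm. A black round-nosed rubber stop (14 mm diameter, centre 7.5 mm above the shelf, at dock x = -60 mm) sticks out of it towards dock -y. Its tip is somewhere between dock y = +85 and +95 mm; where exactly is not reported. It is rigid in use.
- tile: Loose tile, 140 x 100 x 10 mm, 0.25 to 0.5 kg, flat on the shelf. Own frame: x -130 to +10 mm, y -10 to +90 mm, underside z = 0; 18 x 18 mm notch in the (+x, -y) corner, faces at x = -8 and y = +8 mm; origin: the peg axis once the notch is seated. The peg stops it to +x and -y. Starts 2 to 7 mm off the peg, turned 0.3 to 0.6 rad anticlockwise from the dock; home is within 0.09 rad of the dock's angle.
- tile_push (a point): A good place to push: on the tile's near edge at (-130, 68, 5) mm in the tile frame, by the corner opposite the notch. Pushing here to tile +x seats the notch and turns the tile clockwise (from above). Moving round the peg takes about 1 to 2 N; fingers grip the edge by friction, so a path that closes in on the peg squeezes the tile against it. At the stop the turning force rises steeply.
- catch: Swing catch with an upright hinge. Origin on its pivot, at dock (-165, 135, 0) mm; its arm runs 75 mm along its own +x, 5 to 13 mm above the shelf. Starts turned 3.58 to 3.88 rad from the dock (pointing towards the robot) and swings anticlockwise from above, up to 5.4 rad; it meets the home tile at about 5.0 to 5.2 rad. Friction, about 1.6 N at the knob, holds it wherever it is left.
- catch_knob (a point): Top centre of the catch's upright yellow knob: 14 mm diameter, from 2 to 47 mm above the shelf top, at the arm's end 75 mm from the pivot. Its side is what bears on the tile's near edge (then its axis is 7 mm in front of that edge). Can be gripped from above and swung.
- vase: Small white ceramic vase, 66 mm wide, 115 mm tall, loose; origin at the centre of its foot. Bystander.
- button_box: Clip-lid box of spare buttons, 94 x 69 x 38 mm, loose; origin at the centre of its underside. Bystander.
- key_stand: Steel keyring hook on a round foot of 70 mm diameter, 116 mm tall, loose; origin at the centre of the foot's underside. Bystander.
- basket: White three-tier stacking basket, 160 x 160 x 240 mm, fixed; origin at the centre of its underside. Bystander.

How it is judged:
On the way, in this order (a step that is already met when the one before it is completed fails the run):
1. the tile is turned home and pressed on the rail's stop with more than 2.5 N, its notch on the peg, the catch not yet touching it (angle between the x axis of tile and the x axis of dock, either way round below 0.13 rad and horizontal distance between tile and dock below 0.005 m and contact force between tile and rail above 2.5 N and contact force between catch and tile below 0.2 N), for 0.2 s.
2. the catch's knob presses on the tile's near edge with more than 1.5 N, the tile bearing on the stop (angle between the x axis of tile and the x axis of dock, either way round below 0.13 rad and horizontal distance between tile and dock below 0.005 m and contact force between tile and rail above 1 N and contact force between catch and tile above 1.5 N and x of catch_knob in the frame of tile above -0.141 m), for 0.2 s.
At the end, for the whole second after the job is handed in: The tile lies still and flat on the shelf, within 0.13 rad of the dock's angle and with its notch within 5 mm of seated on the peg, and the catch's knob stands in front of its near edge with a gap under 4 mm (knob axis within 11 mm of the edge) (angle between the x axis of tile and the x axis of dock, either way round below 0.13 rad and horizontal distance between tile and dock below 0.005 m and x of catch_knob in the frame of tile above -0.141 m and y of catch_knob in the frame of tile above 0.03 m and linear speed of tile below 0.01 m/s and height (world z) of tile below 0.023 m and angle between tile's own z axis and vertical below 0.03 rad); the robot touches nothing.
It fails at once if the tile is pushed with more than 20 N, by the robot or through the catch (contact force between any of the fingers, the arm, catch and tile above 20 N).
It fails at once if the tile's notched corner leaves the peg (origin over 14 mm from the peg axis) (horizontal distance between tile and dock above 0.014 m).
It fails at once if the tile is lifted or tipped off the shelf (height (world z) of tile above 0.028 m or angle between tile's own z axis and vertical above 0.12 rad).
It fails at once if a bystander is moved over 15 mm, or the basket is struck (distance of any of vase, button_box, key_stand from where it was at the start of the episode above 0.015 m or contact force between any of the arm, the fingers and basket above 5 N).
It also fails if it takes over 67 s, if anything falls off the work surface, if the arm or the gripper's body presses on something with over 40 N, if the wrist force passes 120 N, or if a joint passes its speed limit or range.

ROBOT

A 6-joint arm with a two-finger parallel gripper is mounted at the origin on the work surface. World frame = base frame: x ahead of the robot, y to its left, z up, the work surface at z = 0. Lengths are in m, angles in rad, forces in N, time in s.
With the tool pointing down it reaches from about 0.4 to 0.825 m from the base axis. Payload 7 kg.
Tool frame: the origin (TCP) lies at the very end of the fingers, on their centre line; the grasp point (between the pads) lies 19 mm behind it; z points along the fingers, x is the direction in which the jaws open and shut, and the axes are right-handed (so a half turn about z gives the same grasp; the last joint's range is limited). The gripper opens to 88 mm and grips with 3 to 60 N. Pads are 19 mm wide; open, the fingers measure 130 mm over their backs; the gripper's body (78 mm by 193 mm) begins 47 mm behind the grasp point.
Start: joints at [1.453, 0.359, 0.012, 0, -1.224, -0.288], TCP at [0.266, 0.62, 0.227] pointing down, gripper open.
Joint ranges: [-3.07, 3.07], [-1.43, 2.12], [-1.02, 1.25], [-3.03, 1.67], [-3.05, -0], [-3.03, 3.03]. Speed limits (rad/s): [2.39, 2.39, 3.01, 3.14, 3.14, 3.14].

INTERFACE

Orientations are given as [roll, pitch, yaw] about the fixed x, y, z axes, in that order (R = Rz(yaw) Ry(pitch) Rx(roll)).
In Python, from station import telemetry, grab_frame, arm, regions_of, pinpoint gives the robot as it stands. The module is installed in compiled form; this text tells all that it offers.
- The arm moves only by the shell command python3 -m inch 'ROWS' [FORCE]. ROWS is text: rows parted by semicolons, each of 7 numbers parted by spaces: the opening, from 0 (shut) to 1 (fully open), then the shift along the world's x, y, z in cm, then the turn, a rotation vector about the world's x, y, z in degrees. A call has 1 to 12 rows; each row is the pose to reach, as a shift and turn from the pose measured when the call began; what a row does not reach only later rows make up. A row lasts 1/8 s, in which the tool goes at most 62.5 mm and 10.7 degrees, less where a joint would pass 70% of its speed; a pose out of reach is approached as far as the arm can. A call with a gripper value outside its range is refused whole. The fingers move at their own pace and stop on an object; FORCE is the grip in N (left out, the last holds). Time passes only in rows, so rows that repeat a pose let the fingers close. It gives the time, the measured TCP pose, the force and the opening at its end, in the units of the state.
- telemetry.get_state(): the state, without advancing time (a new reading comes with each control period).
- grab_frame(name): name is "side" or "top"; returns a dict with "pixels" (480x640x3 uint8, red, green, blue), "fx", "fy", "cx", "cy" (pixels), "R" (3x3) and "t" (3): a world point X has camera coordinates R X + t. Camera axes: x right, y down, z forward; pixel columns grow to the right and rows downward; lengths in m; the calibration is good to about 2 mm. A picture is of the moment at which its call begins. There is no depth.
- arm.job_done(): hands the job in, once; it reports no verdict.
Trained networks look in the newest picture that a camera, given by its name, has taken for a name from the list of things; names that differ only in an ending like _2 or _b are one class to them, and where a whole thing is asked for, a point or a joint stands for the part that bears it (a point fixed in the world has none). Each returns a list of dicts, best first, with "p" (0 to 1); they miss things now and then, are a little off and sometimes report something else, mostly with a low value. They report only what shows in the picture. A call takes as long as a camera call.
- regions_of(camera, name): "pixels" (480x640 bool, what is visible of it) and "bbox" ([left, top, right, bottom] in pixels, round what is visible of it).
- pinpoint(camera, name): "location" ([column, row] in pixels: a listed point, or the origin of a listed thing).
The state is a dict: "t": time; "q": joint angles; "qd": joint speeds; "joint_efforts": joint torques, N m; "eef_pos": TCP position; "ee_rot": TCP orientation; "force": force on the tool from outside, world axes, zero at the start; "moment": the same for the moment, N m; "width": finger opening in m.
Only numpy, scipy, OpenCV 4.12 (cv2) and the standard library are available. Lean on these libraries where they do the work, as an engineer would, in place of code of your own. Each camera call takes 0.05 s, during which the arm holds its last target. There are 200 camera calls.

## Working session

There is one attempt and no reset: what is moved stays moved. The work goes in short steps, Python scripts to look and compute and a shell command to move; the robot and the scene stay as the last step left them, time stands still between calls to the robot, and variables do not carry over. Pictures are saved under pics/ and viewed, about 8 in all and at most 12, crops included, and the job is handed in when it is done.

```bash
mkdir -p pics; cat > h.py <<'E'
import numpy as np, cv2
from station import telemetry, grab_frame, arm, regions_of, pinpoint
def ray(f,px,z):
    R=np.array(f["R"]);t=np.array(f["t"]);c=-R.T@t
    d=R.T@np.array([(px[0]-f["cx"])/f["fx"],(px[1]-f["cy"])/f["fy"],1]);return c+d*(z-c[2])/d[2]
def proj(f,X):
    p=np.array(f["R"])@np.array(X)+np.array(f["t"]);return np.array([f["fx"]*p[0]/p[2]+f["cx"],f["fy"]*p[1]/p[2]+f["cy"]])
def save(f,n): cv2.imwrite("pics/"+n,cv2.cvtColor(f["pixels"],cv2.COLOR_RGB2BGR))
Z=dict(dock=.02,rail=.02,tile=.02,tile_push=.025,catch=.02,catch_knob=.067,vase=0,button_box=0,key_stand=0,basket=0)
E
python3 - <<'E'
from h import *
for cam in("top","side"):
    f=grab_frame(cam);save(f,cam+"0.png")
    for n,z in Z.items():
        for r in pinpoint(cam,n)[:2]: print(cam,n,round(r["p"],2),np.round(r["location"],1),np.round(ray(f,r["location"],z),4))
s=telemetry.get_state();print(s)
E
```

```text
top dock 0.85 [253.9 188.2] [0.6858 0.0471 0.02  ]
top rail 0.78 [204.4 220.4] [0.6178 0.1471 0.02  ]
top rail 0.43 [248.8 184.7] [0.6932 0.0578 0.02  ]
top tile 0.7 [248.3 185.4] [0.6917 0.0588 0.02  ]
top tile_push 0.65 [263.1 254.6] [0.5472 0.0248 0.025 ]
top catch 0.87 [194.7 275.4] [0.5048 0.1628 0.02  ]
top catch_knob 0.63 [219.4 299.4] [0.4548 0.1031 0.067 ]
top vase 0.74 [137.2 196.1] [0.6725 0.2943 0.    ]
top button_box 0.86 [223.9 147.2] [0.7796 0.1152 0.    ]
top key_stand 0.85 [338.7 186.6] [ 0.6949 -0.1287  0.    ]
top basket 0.59 [498.9 247.1] [ 0.5685 -0.4593  0.    ]
side dock 0.66 [310.6 211.8] [0.6955 0.0609 0.02  ]
side rail 0.58 [255.8 210.8] [0.6086 0.1473 0.02  ]
side tile 0.86 [309.8 216.3] [0.682  0.0493 0.02  ]
side tile_push 0.9 [273.2 248.1] [0.5481 0.0129 0.025 ]
side catch 0.86 [212.5 233.1] [0.4919 0.1424 0.02  ]
side catch_knob 0.65 [203.9 227.3] [0.4596 0.1121 0.067 ]
side vase 0.74 [239.7 183.5] [0.6724 0.2983 0.    ]
side vase 0.55 [311.5 213.8] [0.7118 0.075  0.    ]
side button_box 0.73 [314.9 195. ] [0.7743 0.1286 0.    ]
side key_stand 0.74 [370.4 251.2] [ 0.7064 -0.1067  0.    ]
side key_stand 0.63 [211.6 229.9] [0.51  0.178 0.   ]
side basket 0.62 [502.6 397.6] [ 0.5885 -0.4572 -0.    ]
{'t': 1.1, 'q': array([ 1.45310310e+00,  3.58595148e-01,  1.19157446e-02, -1.13872941e-05,
       -1.22410514e+00, -2.88114672e-01]), 'qd': array([-7.66034562e-04, -2.66654787e-05,  2.60218482e-04, -4.51882468e-04,
        7.25343713e-04, -3.59485019e-04]), 'joint_efforts': array([ 3.14620280e-03, -5.82408535e+01,  2.93306869e+01,  7.00228259e+00,
        1.23676291e-02, -2.29442423e-05]), 'eef_pos': array([0.26645969, 0.62016139, 0.22656919]), 'ee_rot': array([ 3.14157904e+00,  8.25915841e-06, -1.97660809e+00]), 'force': array([-0.08394159,  0.02616425,  0.17322936]), 'moment': array([-0.02678663, -0.00492045,  0.00362863]), 'width': 0.08776270288293427}
```

```bash
python3 - <<'E'
import cv2
a=cv2.imread("pics/top0.png")[110:350,120:440];cv2.imwrite("pics/topc.png",cv2.resize(a,(800,600),interpolation=cv2.INTER_CUBIC))
a=cv2.imread("pics/side0.png")[140:320,160:400];cv2.imwrite("pics/sidec.png",cv2.resize(a,(800,600),interpolation=cv2.INTER_CUBIC))
E
```

```text
(no output)
```

View pics/topc.png

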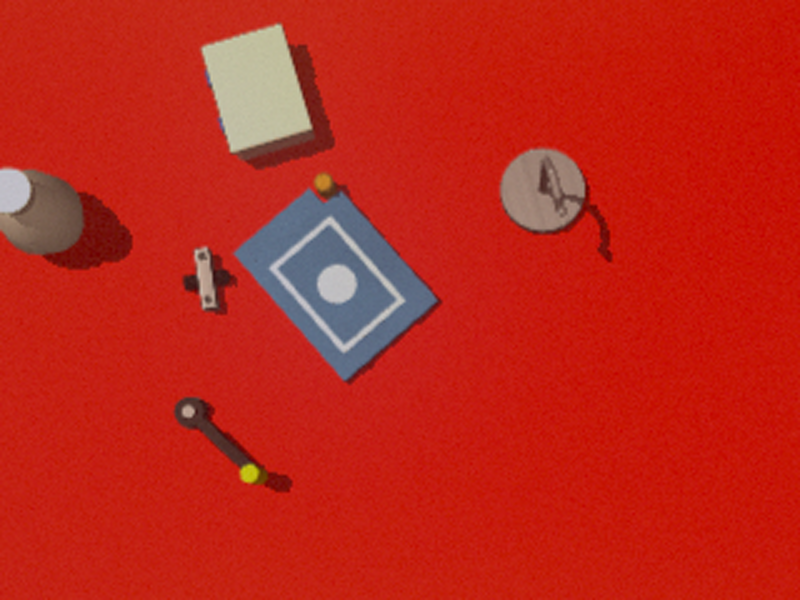

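View pics/sidec.png

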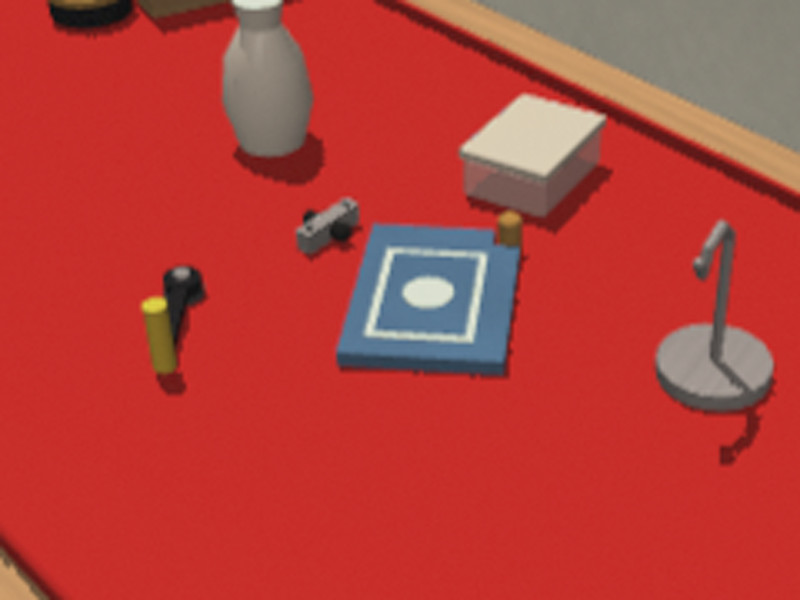

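The top crop shows the peg at (323,181), the tile corners at (236,253), (347,381) and (438,300), the rail at (205,279), the catch pivot at (188,410) and the knob at (250,473). The side view agrees. Next I fit the dock and tile frames.

```bash
cat >> h.py <<'E'
from scipy.optimize import least_squares
def P(T,x): c,s=np.cos(T[2]),np.sin(T[2]);return np.array([T[0]+c*x[0]-s*x[1],T[1]+s*x[0]+c*x[1]])
def tilefit(f,g,T0):
    """fit tile outline (top face) in both frames to blue mask corners; returns pose"""
    obs=[]
    for F in (f,g):
        hsv=cv2.cvtColor(F["pixels"],cv2.COLOR_RGB2HSV)
        m=((hsv[...,0]>95)&(hsv[...,0]<125)&(hsv[...,1]>70)&(hsv[...,2]>(95 if F is f else 118))).astype(np.uint8)
        m=cv2.morphologyEx(m,cv2.MORPH_CLOSE,np.ones((9,9)))
        n,l,st,_=cv2.connectedComponentsWithStats(m);i=1+np.argmax(st[1:,4]);m=l==i
        c=max(cv2.findContours(m.astype(np.uint8),0,1)[0],key=len)[:,0,:].astype(float);obs.append((F,c))
    V=np.array([[-.13,-.01],[-.008,-.01],[-.008,.008],[.01,.008],[.01,.09],[-.13,.09]])
    def res(T):
        o=[]
        for F,c in obs:
            v=np.array([proj(F,[*P(T,x),.03]) for x in V],np.float32)
            o+=[cv2.pointPolygonTest(v,(float(a),float(b)),True)-.4 for a,b in c]
        return np.array(o)
    r=least_squares(res,T0,loss="soft_l1",diff_step=1e-4,x_scale=[.01,.01,.05]);return r.x,np.sqrt(np.mean(r.fun**2))
E
python3 - <<'E'
from h import *
f=grab_frame("top");g=grab_frame("side")
def top(c): return np.array(c)/2.5*1+[120,110]-.3
def sid(c): return np.array(c)/(800/240)+[160,140]-.3
pk=[("peg",.046,(323,180),(510,216),(0,0)),("rail",.036,(205,279),(329,221),(-.06,.107)),("piv",.034,(188,411),(182,271),(-.165,.135)),("knob",.067,(250,473),(155,303),None)]
W=[]
for n,z,a,b,d in pk:
    A=ray(f,top(a),z)[:2];B=ray(g,sid(b),z)[:2];W.append((A+B)/2);print(n,A.round(4),B.round(4))
D=least_squares(lambda T:np.concatenate([P(T,p[4])-w for p,w in zip(pk[:3],W)]),[.68,.05,.1],x_scale=[.01,.01,.05])
print("dock",D.x.round(4),(D.fun*1000).round(1))
k=W[3]-P(D.x,(-.165,.135));print("knob r",np.hypot(*k),"ang rel dock",(np.arctan2(k[1],k[0])-D.x[2])%6.283)
for a in ((f,g),(f,f),(g,g)):
    T,e=tilefit(*a,[.685,.05,D.x[2]+.45]);print("tile",T.round(4),e,"rel",T[2]-D.x[2])
E
```

```text
peg [0.693  0.0544] [0.6918 0.0506]
rail [0.613  0.1492] [0.6106 0.1387]
piv [0.5062 0.1594] [0.5092 0.1587]
knob [0.4558 0.1026] [0.457  0.0999]
dock [0.6912 0.0513 0.1653] [-1.2 -1.2  2.6  3.  -1.5 -1.8]
knob r 0.07502144485370507 ang rel dock 3.819817451227867
tile [0.6887 0.053  0.7239] 1.1062950720965825 rel 0.5586711088539491
tile [0.6888 0.0551 0.723 ] 0.9478690820734538 rel 0.5577156613946225
tile [0.6871 0.0495 0.7269] 0.5021101350892577 rel 0.5616203975612718
```

```bash
python3 -m inch '0 5 -12 0 0 0 -5; 0 10 -25 0 0 0 -10; 0 16 -40 0 0 0 -16; 0 22 -54 0 0 0 -22; 0 25.3 -62.5 -4 0 0 -25; 0 25.3 -62.5 -8 0 0 -25.3; 0 25.3 -62.5 -12 0 0 -25.3; 0 25.3 -62.5 -12 0 0 -25.3; 0 25.3 -62.5 -12 0 0 -25.3; 0 25.3 -62.5 -12 0 0 -25.3; 0 25.3 -62.5 -12 0 0 -25.3; 0 25.3 -62.5 -12 0 0 -25.3' 20; python3 -c "
from h import *
save(grab_frame('side'),'side1.png');s=telemetry.get_state();print(s['q'],s['force'],s['moment'])
a=cv2.imread('pics/side1.png')[100:320,140:440];cv2.imwrite('pics/side1c.png',cv2.resize(a,(800,587),interpolation=cv2.INTER_CUBIC))"
```

```text
t: 2.7
eef_pos: [0.5191, -0.0084, 0.1048]
ee_rot: [3.14, -0.003, -2.423]
force: [0.4, 0.6, -0.3]
width: 0.0006
[ 3.64341662e-01  2.21139516e-01 -4.89023616e-01  3.84854920e-05
 -8.62692855e-01  3.55230626e-01] [ 1.14497628 -0.63265775  0.01896916] [-0.052574   -0.02609592 -0.03011048]
```

View pics/side1c.png

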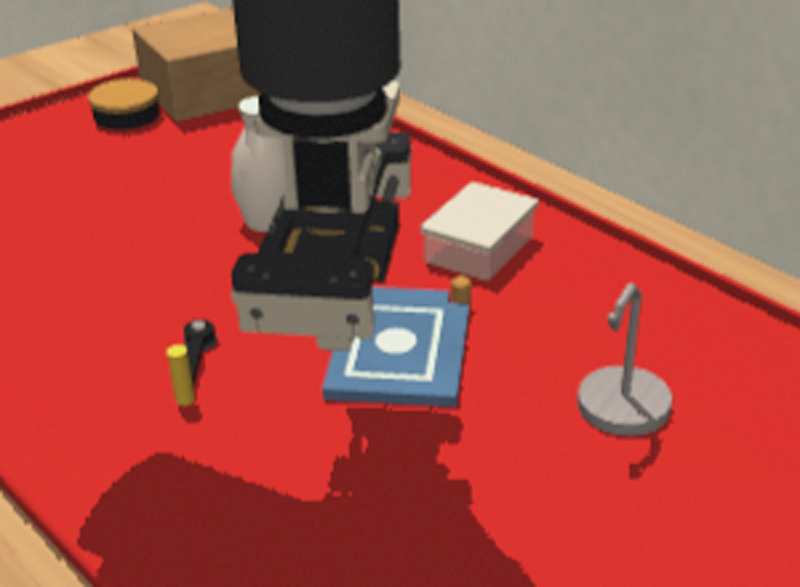

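```bash
python3 -c "
from h import *
g=grab_frame('side');f=grab_frame('top')
for X in ((.5191,-.0084,.105),(.519,-.008,.023)):
  print((proj(g,X)-[140,100])*800/300, (proj(f,X)-[120,110])*2.5)
save(f,'top1.png');a=cv2.imread('pics/top1.png')[110:350,120:440];cv2.imwrite('pics/top1c.png',cv2.resize(a,(800,600),interpolation=cv2.INTER_CUBIC))"
```

```text
[336.6597186  335.31301054] [390.89641564 386.15029944]
[342.51850745 427.81791519] [397.9429964  396.77536389]
```

View pics/top1c.png

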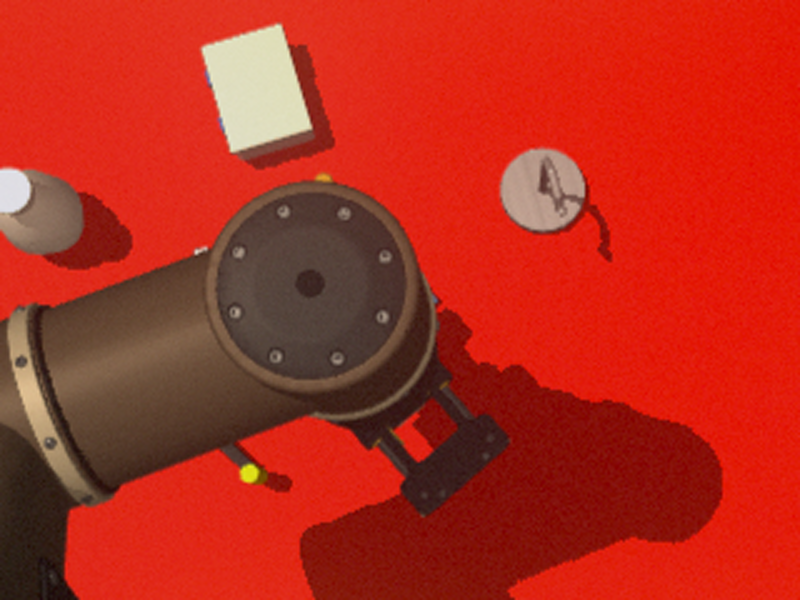

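Side picture: the fingertips line up with the projected TCP at (337,335), in front of the tile's near corner, and nothing has moved. In the top view the arm hides the tile. I descend and feel for the edge.

```bash
python3 -m inch '0 0 .3 -4 0 0 0; 0 0 .3 -7 0 0 0; 0 0 .3 -8.1 0 0 0; 0 0 .3 -8.1 0 0 0; 0 0 .3 -8.1 0 0 0'; python3 -m inch '0 .3 .26 0 0 0 0;0 .5 .4 0 0 0 0;0 .5 .4 0 0 0 0'; python3 -c "
from h import *
s=telemetry.get_state();print(s['eef_pos'],s['force'],s['moment'])"
```

```text
t: 3.48
eef_pos: [0.5205, -0.0012, 0.027]
ee_rot: [-3.141, 0.002, -2.418]
force: [0.6, 0.5, -0.1]
width: 0.0003
t: 3.85
eef_pos: [0.5259, 0.003, 0.0273]
ee_rot: [-3.14, 0.003, -2.418]
force: [-0.1, -0.4, -0.1]
width: 0.0009
[0.52591965 0.00298384 0.02728648] [-0.10365256 -0.41895927 -0.11244195] [ 0.12125069  0.0193809  -0.06090366]
```

```bash
python3 -m inch '0 .1 .08 -.2 0 0 0;0 .2 .17 -.35 0 0 0;0 .2 .17 -.35 0 0 0'; python3 -m inch '0 .15 .13 0 0 0 0;0 .3 .26 0 0 0 0;0 .3 .26 0 0 0 0'; python3 -m inch '0 .15 .13 0 0 0 0;0 .3 .26 0 0 0 0;0 .3 .26 0 0 0 0'
```

```text
t: 4.22
eef_pos: [0.5278, 0.0047, 0.0235]
ee_rot: [-3.14, 0.002, -2.418]
force: [-0.5, 0.3, 0.6]
width: 0.0008
t: 4.6
eef_pos: [0.531, 0.0074, 0.0235]
ee_rot: [-3.14, 0.002, -2.418]
force: [0.1, -0.1, 0.3]
width: 0.0008
t: 4.97
eef_pos: [0.5341, 0.0101, 0.0235]
ee_rot: [-3.14, 0.002, -2.418]
force: [-0.4, 0.9, -0.3]
width: 0.0002
```

```bash
python3 -m inch '0 .15 .13 0 0 0 0;0 .3 .26 0 0 0 0;0 .3 .26 0 0 0 0'; python3 -m inch '0 .15 .13 0 0 0 0;0 .3 .26 0 0 0 0;0 .3 .26 0 0 0 0';python3 -c "
from h import *
save(grab_frame('side'),'side2.png');s=telemetry.get_state();print(s['eef_pos'],s['force'],s['moment'])
a=cv2.imread('pics/side2.png')[160:290,180:360];cv2.imwrite('pics/side2c.png',cv2.resize(a,(800,578),interpolation=cv2.INTER_CUBIC))"
```

```text
t: 5.35
eef_pos: [0.5367, 0.0126, 0.0233]
ee_rot: [-3.141, 0.001, -2.418]
force: [-2.3, -0.3, 0.9]
width: 0.0004
t: 5.72
eef_pos: [0.5372, 0.0142, 0.0226]
ee_rot: [3.14, -0.003, -2.419]
force: [-7.2, -2.4, 3.0]
width: 0.0009
[0.53719607 0.01414818 0.02260756] [-7.56422663 -2.12857431  3.11765583] [-0.96999679  2.57524024  0.02969497]
```

View pics/side2c.png

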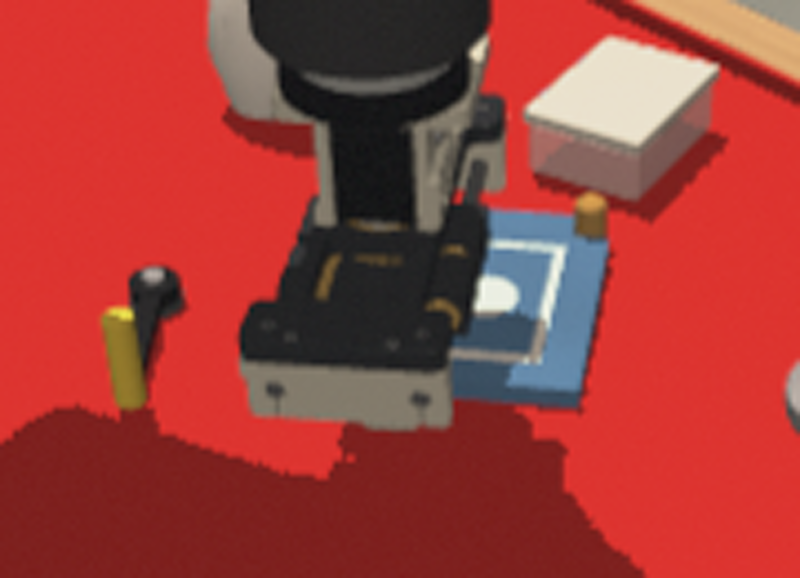

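The notch is seated on the peg at (590,212) in the crop, and the contact force is about 7.5 N. Now I follow the arc round the peg.

```bash
python3 -m inch '0 -.05 .28 0 0 0 -1; 0 -.1 .55 0 0 0 -2;0 -.16 .82 0 0 0 -3;0 -.23 1.09 0 0 0 -4;0 -.23 1.09 0 0 0 -4'; python3 -c "
from h import *
s=telemetry.get_state();print(s['eef_pos'],s['force'],s['moment'])"
```

```text
t: 6.4
eef_pos: [0.5346, 0.0253, 0.0225]
ee_rot: [3.14, -0.003, -2.489]
force: [-4.2, -0.5, 0.2]
width: 0.0007
[0.53457476 0.02533897 0.02246042] [-4.24977227 -0.45011496  0.20462014] [-0.13708894  1.65217732  0.0270453 ]
```

```bash
python3 -m inch '0 -.04 .28 0 0 0 -1;0 -.08 .56 0 0 0 -2;0 -.12 .83 0 0 0 -3;0 -.15 1.11 0 0 0 -4;0 -.17 1.39 0 0 0 -5;0 -.19 1.67 0 0 0 -6;0 -.21 1.95 0 0 0 -7;0 -.21 2.22 0 0 0 -8;0 -.21 2.22 0 0 0 -8'; python3 -c "
from h import *
s=telemetry.get_state();print(s['eef_pos'],s['force'],s['moment'])
f=grab_frame('top');g=grab_frame('side');print(tilefit(g,g,[.69,.052,.5]))"
```

```text
t: 7.52
eef_pos: [0.5322, 0.0479, 0.0224]
ee_rot: [3.14, -0.004, -2.629]
force: [-6.2, -0.6, 0.6]
width: 0.0004
[0.53223672 0.04787734 0.02241354] [-6.20717918 -0.58777303  0.58056026] [ 0.02588091  2.05306554 -0.01849086]
(array([0.69328375, 0.0399282 , 0.39346598]), np.float64(3.0791060445830385))
```

```bash
python3 -m inch '0 -.02 .28 0 0 0 -1;0 -.02 .56 0 0 0 -2;0 -.02 .84 0 0 0 -3;0 -.02 1.12 0 0 0 -4;0 -.01 1.4 0 0 0 -5;0 .01 1.67 0 0 0 -6;0 .04 1.95 0 0 0 -7;0 .07 2.22 0 0 0 -8;0 .07 2.22 0 0 0 -8'; python3 -c "
from h import *
s=telemetry.get_state();print(s['eef_pos'],s['force'],s['moment'])"
```

```text
t: 8.75
eef_pos: [0.533, 0.0704, 0.0224]
ee_rot: [3.14, -0.003, -2.768]
force: [-4.4, -0.8, 0.7]
width: 0.0001
[0.53299856 0.0703892  0.02240647] [-4.41759578 -0.77988045  0.66944154] [ 0.39131027  1.73065534 -0.01986473]
```

```bash
python3 -m inch '0 .03 .28 0 0 0 -1;0 .07 .55 0 0 0 -2;0 .11 .83 0 0 0 -3;0 .15 1.1 0 0 0 -4;0 .15 1.1 0 0 0 -4'; python3 -m inch '0 .05 .27 0 0 0 -1;0 .1 .55 0 0 0 -2;0 .1 .55 0 0 0 -2'; python3 -c "
from h import *
s=telemetry.get_state();print(s['eef_pos'],s['force'],s['moment'])"
```

```text
t: 9.38
eef_pos: [0.5346, 0.0818, 0.0224]
ee_rot: [3.139, -0.003, -2.838]
force: [-4.5, 1.9, 0.8]
width: 0.0001
t: 9.75
eef_pos: [0.5358, 0.0877, 0.0224]
ee_rot: [3.139, -0.003, -2.873]
force: [-4.4, 1.2, 0.2]
width: 0.0005
[0.53575717 0.08766326 0.02242415] [-4.40801626  1.22917004  0.15855015] [ 0.58258439  1.73230162 -0.01140018]
```

```bash
python3 -m inch '0 .06 .27 0 0 0 -1;0 .13 .54 0 0 0 -2;0 .13 .54 0 0 0 -2'; python3 -c "
from h import *
s=telemetry.get_state();print(s['eef_pos'],s['force'],s['moment'])
g=grab_frame('side');save(g,'side3.png')
a=cv2.imread('pics/side3.png')[160:290,180:360];cv2.imwrite('pics/side3c.png',cv2.resize(a,(800,578),interpolation=cv2.INTER_CUBIC))"
```

```text
t: 10.12
eef_pos: [0.5368, 0.0929, 0.0224]
ee_rot: [3.14, -0.003, -2.909]
force: [-5.4, -2.3, 1.0]
width: 0.0002
[0.53684989 0.09293098 0.0223578 ] [-5.36030842 -2.28053486  0.969711  ] [-0.35181291  1.68740652 -0.0115634 ]
```

View pics/side3c.png

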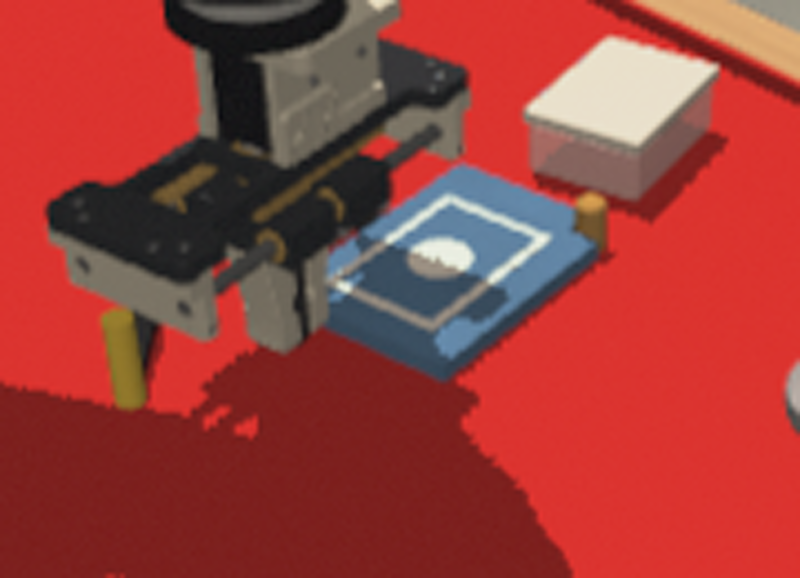

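The tile is nearly square to the rail, with its notch on the peg, and resistance is starting to rise. I creep on in 1 mm steps.

```bash
python3 -m inch '0 .03 .1 0 0 0 -.3;0 .03 .1 0 0 0 -.3'; python3 -m inch '0 .03 .1 0 0 0 -.3;0 .03 .1 0 0 0 -.3';python3 -m inch '0 .03 .1 0 0 0 -.3;0 .03 .1 0 0 0 -.3'
```

```text
t: 10.42
eef_pos: [0.5368, 0.0934, 0.0222]
ee_rot: [3.14, -0.004, -2.915]
force: [-4.5, -2.4, 1.7]
width: 0.0004
t: 10.68
eef_pos: [0.5368, 0.0938, 0.0222]
ee_rot: [3.141, -0.006, -2.921]
force: [-4.7, -3.4, 1.0]
width: 0.0006
t: 10.92
eef_pos: [0.5367, 0.0942, 0.0221]
ee_rot: [-3.141, -0.007, -2.928]
force: [-4.0, -3.1, 1.1]
width: 0.0006
```

```bash
python3 -m inch '0 .1 .1 0 0 0 0;0 .2 .16 0 0 0 0;0 .2 .16 0 0 0 0;0 .2 .16 0 0 0 0'; python3 -c "
from h import *
g=grab_frame('side');f=grab_frame('top');save(f,'top4.png')
s=telemetry.get_state();print(s['eef_pos'],s['force'],s['moment'])
for T0 in ([.692,.052,.2],):print(tilefit(g,g,T0))"
```

```text
t: 11.42
eef_pos: [0.5368, 0.0946, 0.0216]
ee_rot: [-3.14, -0.011, -2.929]
force: [-8.8, -2.7, 4.2]
width: 0.0004
[0.53681428 0.09463216 0.02163502] [-8.79414481 -2.86255187  4.02470864] [-1.06721353  3.18616725 -0.07661974]
(array([0.69302297, 0.04892411, 0.19967221]), np.float64(1.1343635954661455))
```

```bash
python3 -m inch '0 .16 .16 0 0 0 0;0 .16 .16 0 0 0 0;0 .16 .16 0 0 0 0;0 .16 .16 0 0 0 0;0 .16 .16 0 0 0 0'; python3 -c "
from h import *
g=grab_frame('side');s=telemetry.get_state();print(s['eef_pos'],s['force']);print(tilefit(g,g,[.692,.052,.2]))
save(g,'side5.png');a=cv2.imread('pics/side5.png')[160:290,180:360];cv2.imwrite('pics/side5c.png',cv2.resize(a,(800,578),interpolation=cv2.INTER_CUBIC))"
```

```text
t: 12.15
eef_pos: [0.5367, 0.095, 0.0213]
ee_rot: [-3.139, -0.014, -2.93]
force: [-7.5, -3.3, 3.8]
width: 0.0004
[0.53666896 0.09502479 0.02124208] [-7.87489172 -3.0640213   3.01888129]
(array([0.69299211, 0.04888828, 0.19884825]), np.float64(1.0332896196190722))
```

View pics/side5c.png

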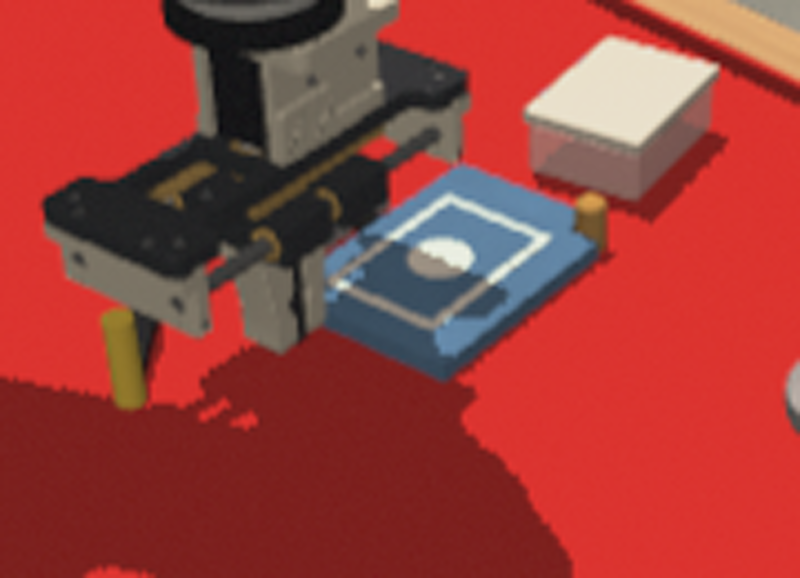

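The tile is square, with its notch on the peg, and did not move under a steady 8 N, so it is bearing on the stop. I back off, lift, and go above the knob with the gripper opening.

```bash
python3 -m inch '0 -.7 -.15 0 0 0 0;0 -2 -.4 .1 0 0 0;0 -3 -.5 2 0 0 0;0 -3 -.5 6 0 0 0;.3 -3.5 -.4 9 0 0 0;1 -5 0 9 0 0 0;1 -8 .65 9 0 0 0;1 -8 .65 9 0 0 0;1 -8 .65 9 0 0 0;1 -8 .65 9 0 0 0;1 -8 .65 9 0 0 0'; python3 -c "
from h import *
f=grab_frame('top');g=grab_frame('side')
for c,F in(('top',f),('side',g)):
  for r in pinpoint(c,'catch_knob')[:2]: print(c,round(r['p'],2),np.round(r['location'],1),ray(F,r['location'],.067).round(4))
s=telemetry.get_state();print(s['eef_pos'],s['force'],s['width']);print(tilefit(g,g,[.692,.052,.2]),tilefit(f,f,[.692,.052,.2]))
save(g,'side6.png')
a=cv2.imread('pics/side6.png')[120:290,150:370];cv2.imwrite('pics/side6c.png',cv2.resize(a,(776,600),interpolation=cv2.INTER_CUBIC))"
```

```text
t: 13.58
eef_pos: [0.457, 0.1015, 0.111]
ee_rot: [-3.139, -0.014, -2.931]
force: [0.1, -0.3, -1.4]
width: 0.0648
top 0.66 [251.2 185.7] [0.6796 0.047  0.067 ]
side 0.83 [201.2 231.3] [0.4488 0.1045 0.067 ]
side 0.43 [318.8 192.7] [0.7116 0.0524 0.067 ]
[0.45678528 0.10143543 0.11107174] [-0.15021266 -0.92787393  0.43334942] 0.08088670946354516
(array([0.68994562, 0.04833105, 0.20118203]), np.float64(0.3713052984061407)) (array([0.6920678 , 0.05492642, 0.21124899]), np.float64(1.4488183175826048))
```

View pics/side6c.png

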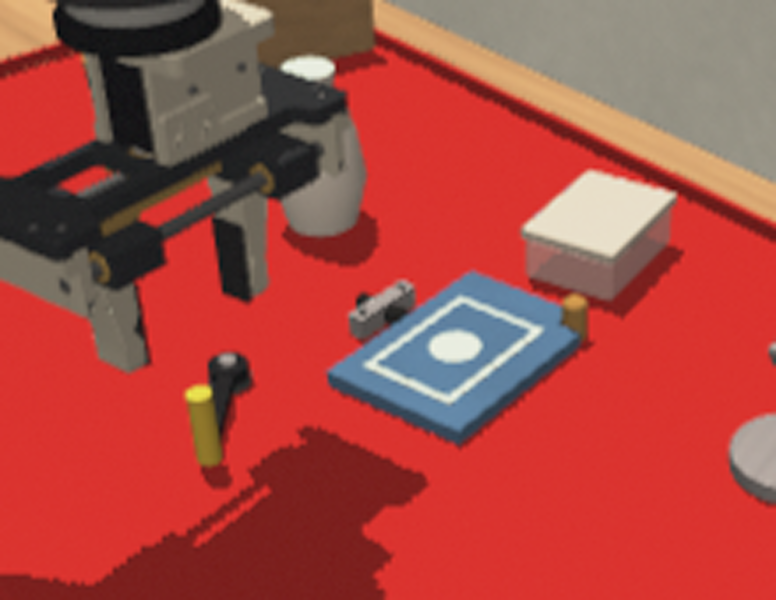

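The picture shows the tile flat against the stop and the notch on the peg at (575,310). The knob is upright at (199,395) between the open fingers' lines, so I descend and grip.

```bash
python3 -m inch '1 0 0 -3 0 0 0;1 0 0 -6 0 0 0;1 0 0 -7.2 0 0 0;1 0 0 -7.2 0 0 0;.5 0 0 -7.2 0 0 0;.3 0 0 -7.2 0 0 0;0 0 0 -7.2 0 0 0;0 0 0 -7.2 0 0 0;0 0 0 -7.2 0 0 0;0 0 0 -7.2 0 0 0;0 0 0 -7.2 0 0 0' 15; python3 -c "
from h import *
s=telemetry.get_state();print(s['eef_pos'],s['force'],s['moment'],s['width'])"
```

```text
t: 15.15
eef_pos: [0.4568, 0.1014, 0.0391]
ee_rot: [-3.139, -0.014, -2.931]
force: [0.4, 0.5, 0.5]
width: 0.0228
[0.45678248 0.10141649 0.03905492] [0.39158739 0.52178703 0.45486724] [ 0.11811692 -0.08810927 -0.06430321] 0.02280279277647853
```

Still closing; let it finish.

```bash
python3 -m inch '0 0 0 0 0 0 0;0 0 0 0 0 0 0;0 0 0 0 0 0 0;0 0 0 0 0 0 0' 15; python3 -c "
from h import *
s=telemetry.get_state();print(s['eef_pos'],s['force'],s['width'])
p=s['eef_pos'][:2]
for D in ([.692,.0525,.165],[.692,.0525,.175],[.692,.0525,.19]):
  c=P(D,(-.165,.135));d=p-c;print(c,np.hypot(*d),(np.arctan2(d[1],d[0])-D[2])%6.283)"
```

```text
t: 15.65
eef_pos: [0.4571, 0.1016, 0.0391]
ee_rot: [-3.139, -0.014, -2.931]
force: [2.3, 0.7, -2.0]
width: 0.0136
[0.45706278 0.10161663 0.03910063] [ 2.28000011  0.72838187 -2.00245699] 0.013585086173146882
[0.50706691 0.15856484] 0.07578595810317224 3.8266414737231744
[0.50601552 0.15671024] 0.07369990927113415 3.810757661745948
[0.50447335 0.15390885] 0.07058497465865196 3.7857285392133875
```

```bash
python3 -m inch '0 .3 -.26 0 0 0 0;0 .65 -.51 0 0 0 0;0 1.2 -.87 0 0 0 0;0 1.78 -1.17 0 0 0 0;0 2.38 -1.42 0 0 0 0;0 3.01 -1.61 0 0 0 0;0 3.65 -1.76 0 0 0 0;0 3.65 -1.76 0 0 0 0'; python3 -c "
from h import *
s=telemetry.get_state();print(s['eef_pos'],s['force'],s['width'])"
```

```text
t: 16.65
eef_pos: [0.4928, 0.0817, 0.0388]
ee_rot: [-3.137, -0.017, -2.931]
force: [-2.1, -8.2, 3.3]
width: 0.0135
[0.49280568 0.08167455 0.03878378] [-2.08354393 -8.20048847  3.30637854] 0.013534545243282986
```

```bash
python3 -m inch '0 .35 -.07 0 0 0 0;0 .69 -.13 0 0 0 0;0 1.1 -.17 0 0 0 0;0 1.47 -.2 0 0 0 0;0 1.86 -.2 0 0 0 0;0 2.25 -.18 0 0 0 0;0 2.25 -.18 0 0 0 0'; python3 -c "
from h import *
s=telemetry.get_state();print(s['eef_pos'],s['force'],s['width'])"
```

```text
t: 17.52
eef_pos: [0.5156, 0.0793, 0.0387]
ee_rot: [-3.136, -0.018, -2.931]
force: [0.2, -4.7, 2.4]
width: 0.0136
[0.51562873 0.07933428 0.03871602] [ 0.17883812 -4.73127406  2.37964881] 0.013561294955502498
```

```bash
python3 -m inch '0 .4 .02 0 0 0 0;0 .84 .07 0 0 0 0;0 1.2 .14 0 0 0 0;0 1.6 .25 0 0 0 0;0 2.1 .41 0 0 0 0;0 2.1 .41 0 0 0 0'; python3 -c "
from h import *
s=telemetry.get_state();print(s['eef_pos'],s['force'],s['width'])"
```

```text
t: 18.27
eef_pos: [0.5377, 0.0838, 0.0388]
ee_rot: [-3.136, -0.016, -2.931]
force: [0.9, -3.0, 0.5]
width: 0.0136
[0.53767775 0.08381694 0.03875293] [ 0.94420418 -3.03984466  0.47667058] 0.013632179456302658
```

```bash
python3 -m inch '0 .2 .07 0 0 0 0;0 .3 .11 0 0 0 0;0 .3 .11 0 0 0 0'; python3 -m inch '0 .1 .05 0 0 0 0;0 .2 .09 0 0 0 0;0 .2 .09 0 0 0 0';python3 -m inch '0 .1 .05 0 0 0 0;0 .2 .09 0 0 0 0;0 .2 .09 0 0 0 0'
```

```text
t: 18.65
eef_pos: [0.5407, 0.085, 0.0387]
ee_rot: [-3.136, -0.016, -2.931]
force: [-1.9, -3.7, 1.7]
width: 0.0138
t: 19.02
eef_pos: [0.5428, 0.0859, 0.0387]
ee_rot: [-3.136, -0.016, -2.931]
force: [-1.8, -4.1, 1.4]
width: 0.0136
t: 19.4
eef_pos: [0.545, 0.087, 0.0388]
ee_rot: [-3.137, -0.016, -2.931]
force: [-1.9, -3.2, 1.4]
width: 0.014
```

```bash
python3 -m inch '0 .1 .05 0 0 0 0;0 .15 .08 0 0 0 0;0 .15 .08 0 0 0 0'; python3 -m inch '0 .1 .05 0 0 0 0;0 .15 .08 0 0 0 0;0 .15 .08 0 0 0 0'; python3 -c "
from h import *
g=grab_frame('side');print(tilefit(g,g,[.691,.05,.2]));s=telemetry.get_state();print(s['eef_pos'],s['force'])
save(g,'side7.png');a=cv2.imread('pics/side7.png')[160:290,180:360];cv2.imwrite('pics/side7c.png',cv2.resize(a,(800,578),interpolation=cv2.INTER_CUBIC))"
```

```text
t: 19.77
eef_pos: [0.5466, 0.0878, 0.0388]
ee_rot: [-3.137, -0.016, -2.931]
force: [-1.9, -2.1, 1.2]
width: 0.0136
t: 20.15
eef_pos: [0.547, 0.088, 0.0387]
ee_rot: [-3.136, -0.018, -2.931]
force: [-5.7, -4.1, 5.3]
width: 0.0135
(array([0.69110684, 0.04458876, 0.09282114]), np.float64(6.165647913779853))
[0.54696029 0.08798916 0.03867082] [-6.05491235 -3.53432045  4.66915518]
```

View pics/side7c.png

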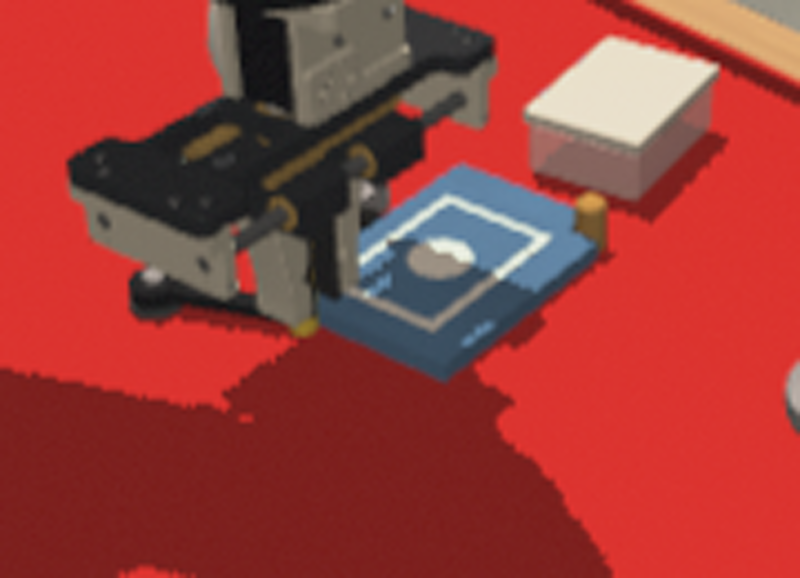

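The knob has met the near edge: the force jumped at x = 0.547 and the picture shows contact at (305,325). I hold a slightly firmer press.

```bash
python3 -m inch '0 .18 .07 0 0 0 0;0 .2 .08 0 0 0 0;0 .2 .08 0 0 0 0;0 .2 .08 0 0 0 0;0 .2 .08 0 0 0 0;0 .2 .08 0 0 0 0'; python3 -c "
from h import *
s=telemetry.get_state();print(s['eef_pos'],s['force'],s['moment'])"
```

```text
t: 20.95
eef_pos: [0.5471, 0.088, 0.0386]
ee_rot: [-3.136, -0.021, -2.932]
force: [-8.9, -3.6, 8.6]
width: 0.0133
[0.54709498 0.08801008 0.03857634] [-8.89841504 -3.58386841  8.56796561] [-1.00944253  2.96457185  0.12688924]
```

```bash
python3 -m inch '0 .05 .02 0 0 0 0;.1 .05 .02 0 0 0 0;.25 .05 .02 0 0 0 0;.5 .05 .02 0 0 0 0;.5 .05 .02 0 0 0 0;.5 .05 .02 0 0 0 0;.5 .05 .02 0 0 0 0;.5 .05 .02 0 0 0 0;.5 .05 .02 0 0 0 0'; python3 -m inch '.5 0 0 3 0 0 0;.5 0 0 7 0 0 0;.5 -3 0 13 0 0 0;.5 -5 5 13 0 0 0;.5 -8 10 13 0 0 0;.5 -10 16 13 0 0 0;.5 -12 22 13 0 0 0;.5 -12 22 13 0 0 0;.5 -12 22 13 0 0 0;.5 -12 22 13 0 0 0'; python3 -c "
from h import *
f=grab_frame('top');g=grab_frame('side')
for c,F in(('top',f),('side',g)):
  for r in pinpoint(c,'catch_knob')[:1]: print(c,round(r['p'],2),np.round(r['location'],1),ray(F,r['location'],.067).round(4))
for a in((g,g),(f,f)):print(tilefit(*a,[.692,.052,.2]))
print(telemetry.get_state()['force'])
save(f,'t8.png');save(g,'s8.png')
a=cv2.imread('pics/t8.png')[160:310,180:300];b=cv2.imread('pics/s8.png')[180:280,220:320]
cv2.imwrite('pics/c8.png',np.hstack([cv2.resize(a,(400,500),interpolation=2),cv2.resize(b,(400,500),interpolation=2)]))"
```

```text
t: 22.08
eef_pos: [0.5476, 0.0882, 0.0386]
ee_rot: [-3.136, -0.021, -2.932]
force: [-0.8, 0.3, -0.1]
width: 0.0439
t: 23.32
eef_pos: [0.4278, 0.3071, 0.1685]
ee_rot: [-3.135, -0.022, -2.933]
force: [-0.3, -0.1, 0.4]
width: 0.0439
top 0.69 [225.9 254.8] [0.5414 0.0931 0.067 ]
side 0.55 [241.6 215.7] [0.5362 0.0948 0.067 ]
(array([0.69023054, 0.04896661, 0.20318264]), np.float64(0.7747063161915403))
(array([0.69192166, 0.0545373 , 0.19722023]), np.float64(0.7912891658094112))
[0.21437909 0.25237472 0.52951376]
```

View pics/c8.png

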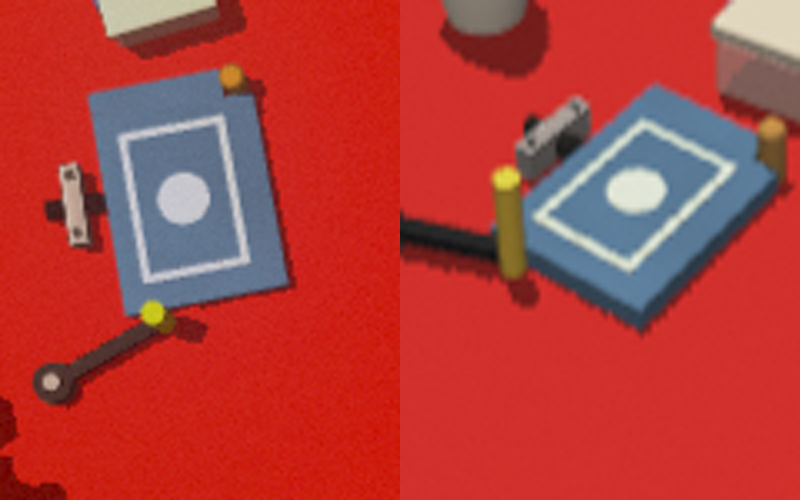

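The knob sits on the near edge at (153,313), the tile touches the stop at (103,205), the notch is on the peg at (231,78), and the arm is clear. Handing in.

```bash
python3 -c "
from h import *
arm.job_done()"
```

```text
the job is handed in; nothing more can be done
```

I turned the tile round the peg to the rubber stop and held it there for about half a second at roughly 8 to 9 N on the wrist. I then gripped the catch by its knob, swung it onto the tile's near edge and held it for about 0.7 s. The wrist read about 9.5 N, so roughly 7 N on the tile after the catch's own friction. After letting go I moved clear and handed the job in at about 23 s.

**Last checks:**
- **Tile:** the last pictures show it flat, with its notch on the peg and its long side on the stop. The fits put it at about 0.20 rad against a dock angle of 0.165 to 0.19 rad, so within the 0.13 rad limit.
- **Catch and arm:** the knob stands against the near edge with no gap visible, and the arm is clear with wrist force near zero. The vase, box, stand and basket were never approached; I did not measure their final positions.

**Disagreements and limits:**
- **Camera positions:** the two cameras differ by about 5 mm on the tile and dock. The pinpoint network put the knob 5 to 10 mm nearer the robot than the gripped position, so I relied on the felt contact and the picture.
- **Swing path:** my first estimate of the catch's pivot was a few mm off. It gave a sideways pull of up to 8 N on the knob during the swing, before it reached the tile. I corrected the path as I went.
- **Stop and knob forces:** neither could be read directly. I inferred them from the wrist force and from the tile not moving under load.

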